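Tip the cereal carton flat and shut the drawer

ROBOT

A 6-joint arm with a two-finger parallel gripper is mounted at the origin on the work surface. World frame = base frame: x ahead of the robot, y to its left, z up, the work surface at z = 0. Lengths are in m, angles in rad, forces in N, time in s.
With the tool pointing down it reaches from about 0.3 to 0.875 m from the base axis. Payload 6.4 kg.
Tool frame: the origin (TCP) lies midway between the tips of the shut fingers; the grasp point (between the pads) lies 19 mm behind it (grasp_offset is the distance from the TCP to the grasp point, in m); z points along the fingers, y is the line along which they close (so a half turn about z gives the same grasp; the last joint's range is limited). The gripper opens to 85 mm and grips with 20 to 120 N. Pads are 22 mm wide; open, the fingers measure 114 mm over their backs; the gripper's body (76 mm by 85 mm) begins 54 mm behind the grasp point. The pads swing forward as they close: fully open they stand 13 mm farther back than shut.
Start: joints at [1.026, 0.181, 1.607, -0, 1.354, -0.206], TCP at [0.191, 0.542, 0.231] pointing down, gripper open.
Joint ranges: [-2.99, 2.99], [-0.89, 2.07], [0.3, 2.58], [-1.14, 4.28], [0, 2.63], [-3.12, 3.12]. Speed limits (rad/s): [2.57, 2.57, 3.01, 3.14, 3.14, 3.14].

INTERFACE

Orientations are given as a unit quaternion [w, x, y, z].
In Python, from bench import * gives the robot as it stands. The module is installed in compiled form; this text tells all that it offers.
- The arm moves only by the tool servo_tool, never from a script. Its argument "commands" is text: rows parted by semicolons, each of 7 numbers parted by spaces: the turn, a rotation vector about the tool's x, y, z in rad, then the shift along the tool's x, y, z in mm, then the opening, from 0 (shut) to 1 (fully open). In form: wx wy wz dx dy dz claw; .... A call has 1 to 5 rows; each row shifts and turns the commanded pose from where the row before left it, along the tool's axes as they then stand; what a row does not reach is not made up. A row lasts 1/8 s, in which the tool goes at most 62.5 mm and 10.7 degrees, less where a joint would pass 70% of its speed; a pose out of reach is approached as far as the arm can. A call with a gripper value outside its range is refused whole. The fingers move at their own pace and stop on an object; the grip force is fixed at half the most. Time passes only in rows, so rows that do not move let the fingers close. It gives the time, the measured TCP pose, the force, the opening and the grip force at its end, in the units of the state.
- get_obs(): the state, without advancing time (a new reading comes with each control period).
- camera(name): name is "scene" or "top" or "wrist"; returns the picture (480x640x3 uint8, blue, green, red); there is no depth.
- calibration(name): a dict with "fx", "fy", "cx", "cy" (pixels), "R" (3x3) and "t" (3): a world point X has camera coordinates R X + t. Camera axes: x right, y down, z forward; pixel columns grow to the right and rows downward; lengths in m; the calibration is good to about 2 mm. A picture is of the moment at which its call begins: read the wrist's pose just before it. calibration takes no time and is no camera call; for the wrist camera it gives the pose at the moment of the call.
- hand_in(): hands the job in; it is judged then, once.
The state is a dict: "time_s": time; "q": joint angles; "dq": joint speeds; "joint_efforts": joint torques, N m; "eef_pos": TCP position; "eef_rot": TCP orientation; "wrist_force": force on the tool from outside, world axes, zero at the start; "torque": the same for the moment, N m; "opening": opening from 0.0 (shut) to 1.0 (fully open); "grasp_force": force on a finger pad.
Only numpy, scipy, OpenCV 4.12 (cv2) and the standard library are available. Lean on these libraries where they do the work, as an engineer would, in place of code of your own. Each camera call takes 0.05 s, during which the arm holds its last target. There are 200 camera calls.

TASK

The top drawer will not shut because the yellow cereal carton is standing up in it. Push the carton over, without picking it up, so that it lies flat on its broad side across the middle of the grey organizer base, and then gently push the drawer fully shut. Keep the orange cup in the drawer upright and leave the blue bowl and the wooden spoon beside it where they are.

Things in the scene. Friction and masses are not known exactly. Their poses are not given: they have to be found in the camera images.
- cabinet: White two-drawer cabinet, fixed, 500 wide (y), 360 deep (x), 218 mm tall. Origin: on the table, mid-width, at the plane of its front edges; x points into the cabinet (away from the robot), z up. The top drawer's opening spans heights 86 to 200 mm, under an 18 mm top panel. The lower drawer is shut and fixed.
- drawer (a joint): Opening of the top drawer in m: 0 fully shut, starts at about 0.20 to 0.235. It slides along the cabinet's -x as it opens, with about 2 N friction, a little damping and no spring or catch.
- drawer_front (a point): Mid-width of the top drawer's front panel, on its outer face (towards the robot), 24 mm below its top edge; axes as the cabinet's; moves with the drawer. The panel is white, 496 wide, 108 tall (heights 91 to 199 mm), 16 thick; two steel knobs stand 22 mm out of it, 110 mm to either side and 35 mm lower than this point.
- organizer (a point): Centre of the top face of the grey organizer base, moves with the drawer; x into the cabinet, y along the drawer's width, z up. A fixed plate 8 thick, 190 (x) by 220 mm (y) on the drawer floor; its edges at y = +-110 mm are 8 mm steps. Drawer inside: side walls at y = +-216 mm, 65 tall; front's inner face at x = -95, a grey clamp bar 36 tall at x = +95 mm.
- carton: Rigid yellow cereal carton, 55 thick (own x), 110 wide (own y), 190 mm tall (own z), 0.2 to 0.4 kg. Origin: centre of its underside. Stands on the drawer floor left or right of the organizer base, a broad face towards it, its foot 1 to 17 mm from the base's 8 mm edge step, which stops the foot when the top is pushed to the drawer's middle. Broad faces look alike; either may end below.
- carton_mid (a point): Centre of the carton, 95 mm from its underside. When it lies flat on the organizer base this is 27.5 mm above the base's top face.
- cup: Orange sippy cup with white flip-top lid, 69 across, 80 mm tall, loose, about 0.14 kg, standing on the drawer floor on the other side of the organizer base. Origin: centre of its underside, z along its axis.
- bowl: Blue plastic bowl with suction base, 120 across, 52 mm tall, standing loose on the table to the left (+y) of the drawer. Origin: centre of its underside.
- wooden_spoon: Wooden spoon, 200 mm long, lying loose on the table to the right (-y) of the drawer, roughly along x. Origin: near its middle, on the underside.
Things that resemble listed ones, but are neither listed nor needed, are in the scene too. Of the things shaped like the cup, the orange one is meant.

How it is judged:
On the way:
1. the carton lies flat on its broad side on the organizer base, its middle within 65 mm of the base's centre line, with the drawer still at least 150 mm open (angle between the x axis of carton and the z axis of organizer, either way round below 0.12 rad and z of carton_mid in the frame of organizer below 0.036 m and y of carton_mid in the frame of organizer between -0.065 and 0.065 m and value of joint drawer above 0.15 m), for 0.2 s.
At the end, for the whole second after the job is handed in: The drawer is shut to within 6 mm; in it the carton lies still and flat (within about 7 degrees) on a broad side on the organizer base, its middle within 65 mm of the base's centre line across the drawer; the cup stands upright in the drawer; bowl and spoon are where they were (value of joint drawer below 0.006 m and angle between the x axis of carton and the z axis of organizer, either way round below 0.12 rad and z of carton_mid in the frame of organizer below 0.036 m and y of carton_mid in the frame of organizer between -0.065 and 0.065 m and linear speed of carton below 0.02 m/s and angle between cup's own z axis and vertical below 0.15 rad and z of cup in the frame of organizer below 0.02 m); the robot touches nothing.
It fails at once if the carton is picked up (its underside's centre more than 60 mm above the organizer base) (z of carton in the frame of organizer above 0.06 m).
It fails at once if the cup is tipped over (more than 0.5 rad) (angle between cup's own z axis and vertical above 0.5 rad).
It fails at once if the drawer is slammed (closing faster than 0.5 m/s) (velocity of joint drawer below -0.5 m/s).
It fails at once if the drawer or cabinet is pressed hard (over 60 N) (contact force between the fingers and cabinet above 60 N).
It fails at once if the bowl or the wooden spoon is shifted more than 30 mm (distance of any of bowl, wooden_spoon from where it was at the start of the episode above 0.03 m).
It also fails if it takes over 61 s, if anything falls off the work surface, if the arm or the gripper's body presses on something with over 40 N, if the wrist force passes 120 N, or if a joint passes its speed limit or range.

## Working session

There is one attempt and no reset: what is moved stays moved. The work goes in short steps, Python scripts to look and compute and a tool call to move; the robot and the scene stay as the last step left them, time stands still between calls to the robot, and variables do not carry over. Pictures are saved under pics/ and viewed, at most 10 in all, crops included, and the job is handed in when it is done.

Besides the shell and the picture viewer there is one more tool, called after ">>>" as name(argument=value, ...), one argument or row to a line, values as JSON. servo_tool: Moves the arm, as the interface text tells. Its arguments: {"type":"object","properties":{"commands":{"type":"string"}},"required":["commands"]}

```bash
mkdir -p pics; python3 - <<'E'
from bench import *
import cv2,numpy as np
a=camera("scene");b=camera("top")
cv2.imwrite("pics/s0.png",a);cv2.imwrite("pics/t0.png",b)
np.set_printoptions(precision=4,suppress=True)
for n in("scene","top"):
    c=calibration(n);print(n,c['fx'],c['cx'],c['cy'],-np.array(c['R']).T@np.array(c['t']),np.array(c['R']).tolist())
o=get_obs();print(o['eef_pos'],o['eef_rot'],o['time_s'],o['opening'])
E
```

```text
scene 461.6126690471546 326.26114450096577 245.22398957295553 [1.0443 0.5521 0.9539] [[-0.7920792282009111, 0.610253124665535, 0.014199298877053493], [0.4635802919397597, 0.6165126311430431, -0.6364004152780932], [-0.3971193890729791, -0.49749703464144696, -0.7712281707414936]]
top 505.89105149179187 312.38204829267886 247.63637001468933 [0.5403 0.0118 1.2479] [[-0.022437849990413986, -0.9996343182783446, -0.015092137290554987], [-0.9961239865835496, 0.023638198250805112, -0.08472448841009149], [0.08505025714660583, 0.013132604602473685, -0.9962901125955489]]
[0.1908 0.5419 0.2305] [-0.0003  0.1686  0.9857 -0.0007] 0.1 0.9961962133864428
```

View pics/s0.png

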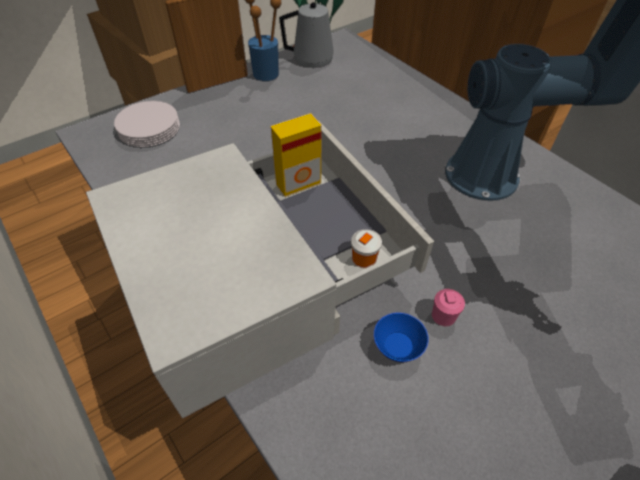

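View pics/t0.png

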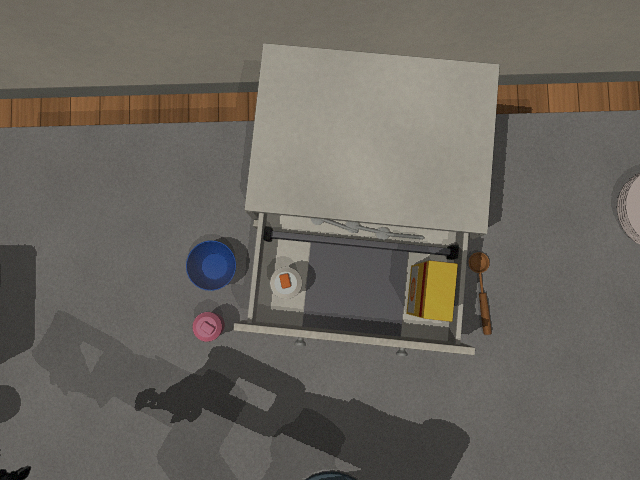

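Scene view: the carton stands at (298,155), and the orange cup with white lid at (366,248) is inside the drawer. Top view: carton (440,290), cup (285,282), bowl (211,265), spoon (484,295), drawer front edge (236,327)–(474,351). There are two cup-shaped things: the pink one on the table at top (208,327) / scene (448,307), and the orange one in the drawer. The orange one fits the description. One enlarged crop will confirm this and give the corners.

```bash
python3 - <<'E'
import cv2,numpy as np
a=cv2.imread("pics/s0.png");b=cv2.imread("pics/t0.png")
A=cv2.resize(a[105:285,250:430],(400,400),interpolation=cv2.INTER_CUBIC)
B=cv2.resize(b[200:360,230:490],(780,480),interpolation=cv2.INTER_CUBIC)
A=cv2.resize(a[105:205,255:345],None,fx=4,fy=4)
C=cv2.resize(a[220:285,325:445],None,fx=3,fy=3)
can=np.zeros((600,780,3),np.uint8)
cv2.imwrite("pics/c1.png",B)
can[:400,:360]=A;can[:195,400:760]=C
cv2.imwrite("pics/c2.png",can)
E
```

```text
(no output)
```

View pics/c1.png

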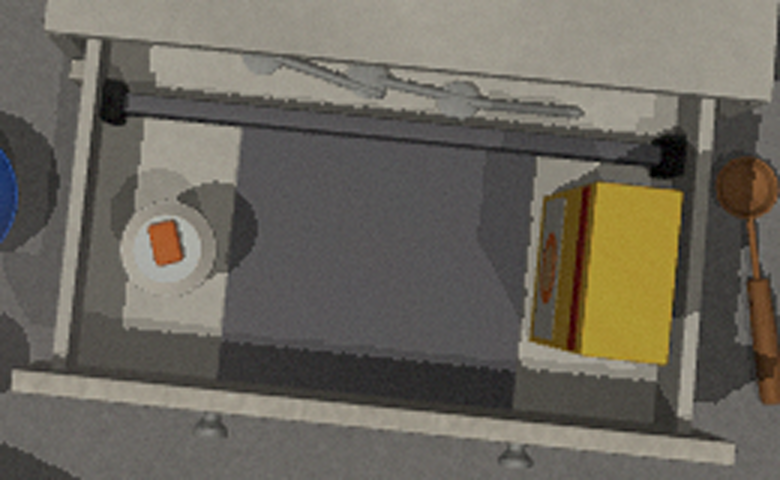

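View pics/c2.png

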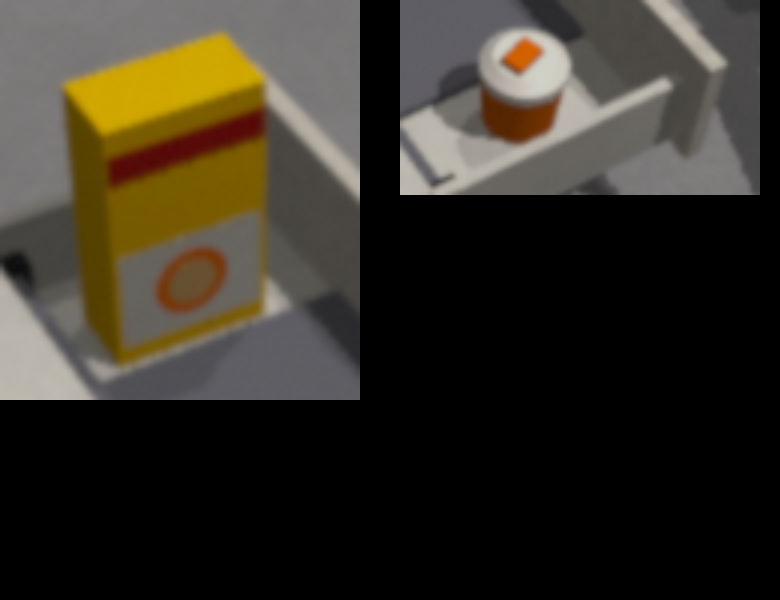

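c1 shows the carton's top face with crop corners (597,182), (682,190), (667,363), (581,352), the base edges at (240,125)–(220,375) and (537,157)–(515,405), and the front's top edge at (12,390)–(733,463). c2 confirms the orange cup with white lid in the drawer, and the carton's top corners.

```bash
cat > h.py <<'E'
from bench import *
import cv2,numpy as np
np.set_printoptions(precision=4,suppress=True)
def cal(n):
    c=calibration(n);return np.array([[c['fx'],0,c['cx']],[0,c['fy'],c['cy']],[0,0,1]]),np.array(c['R']),np.array(c['t'])
def ray(n,p,z):
    K,R,t=cal(n);o=-R.T@t;d=R.T@np.linalg.inv(K)@[p[0],p[1],1];return o+d*(z-o[2])/d[2]
def tri(p,q,a="top",b="scene"):
    P=[K@np.c_[R,t] for K,R,t in(cal(a),cal(b))]
    X=cv2.triangulatePoints(P[0],P[1],np.float64(p).reshape(2,1),np.float64(q).reshape(2,1));return (X[:3]/X[3]).ravel()
def tc(x,y):return (x/3+230,y/3+200)
E
python3 - <<'E'
from h import *
T=[tc(597,182),tc(682,190),tc(667,363),tc(581,352)]
S=[(280.75,138.75),(271.2,127),(311.2,114.5),(321.2,124.5)]
C=[tri(a,b) for a,b in zip(T,S)];print(np.array(C),np.mean(C,0))
z=np.mean(C,0)[2];r=np.array([ray("top",p,z) for p in T]);print("plane",r,r.mean(0),np.linalg.norm(r-np.roll(r,1,0),axis=1))
for d in((122,362),(265,315)):print("bottom",ray("scene",(255+d[0]/4,105+d[1]/4),z-.19))
L,Rr=ray("top",tc(12,390),.199),ray("top",tc(733,463),.199);print("front",L,Rr,np.linalg.norm(L-Rr),np.arctan2(-(Rr-L)[0],-(Rr-L)[1])*1)
print("cup",tri(tc(167,247),(366.5,239)))
for d in((240,125),(220,375),(537,157),(515,405)):print("org",ray("top",tc(*d),z-.19+.008))
print("cabinet front edge",ray("top",(246,211),.218),ray("top",(487,233),.218))
print("front tri",tri(tc(12,390),(430,237)))
E
```

```text
[[ 0.5912 -0.1952  0.2867]
 [ 0.5842 -0.2482  0.2854]
 [ 0.4762 -0.2344  0.2833]
 [ 0.4852 -0.1803  0.2891]] [ 0.5342 -0.2146  0.2861]
plane [[ 0.5923 -0.1962  0.2861]
 [ 0.586  -0.2495  0.2861]
 [ 0.4779 -0.2351  0.2861]
 [ 0.4859 -0.1818  0.2861]] [ 0.5355 -0.2156  0.2861] [0.1073 0.0537 0.109  0.0539]
bottom [ 0.5847 -0.2007  0.0961]
bottom [ 0.4818 -0.1803  0.0961]
front [0.4636 0.1907 0.199 ] [ 0.4042 -0.299   0.199 ] 0.49322607502971516 0.12081729053330047
cup [0.5588 0.0852 0.17  ]
org [0.6516 0.032  0.1041]
org [0.4644 0.051  0.1041]
org [ 0.6221 -0.1913  0.1041]
org [ 0.4376 -0.1679  0.1041]
cabinet front edge [0.7072 0.1604 0.218 ] [ 0.6497 -0.3311  0.218 ]
front tri [0.4659 0.1874 0.2069]
```

>>> servo_tool(
  commands="0 0 -0.109 0 0 -55 0; 0 0 -0.109 0 0 -55 0; 0 0 0 -24 -44 -20 0; 0 0 0 -24 -44 0 0; 0 0 0 -24 -44 0 0",
)

```text
time_s: 0.72
eef_pos: [0.2469, 0.4012, 0.3612]
eef_rot: [0.0, 0.06, 0.998, -0.0]
wrist_force: [0.3, 0.3, 0.3]
opening: 0.002
grasp_force: 0.0
```

>>> servo_tool(
  commands="0 0 0 -24 -44 0 0; 0 0 0 -24 -44 0 0; 0 0 0 -24 -44 0 0; 0 0 0 -24 -44 0 0; 0 0 0 -24 -44 0 0",
)

```text
time_s: 1.35
eef_pos: [0.3394, 0.1683, 0.3611]
eef_rot: [0.0, 0.06, 0.998, 0.0]
wrist_force: [0.9, -0.2, 0.0]
opening: 0.003
grasp_force: 0.0
```

>>> servo_tool(
  commands="0 0 0 -24 -44 0 0; 0 0 0 -24 -44 0 0; 0 0 0 -24 -44 0 0; 0 0 0 -24 -44 0 0; 0 0 0 -24 -44 0 0",
)

```text
time_s: 1.98
eef_pos: [0.4321, -0.0647, 0.3611]
eef_rot: [-0.0, 0.061, 0.998, 0.0]
wrist_force: [0.8, 1.1, 1.2]
opening: -0.001
grasp_force: 0.0
```

>>> servo_tool(
  commands="0 0 0 -24 -44 0 0; 0 0 0 -24 -44 0 0; 0 0 0 -24 -44 0 0; 0 0 0 -24 -44 0 0; 0 0 0 -24 -44 0 0",
)

```text
time_s: 2.6
eef_pos: [0.5248, -0.2974, 0.3607]
eef_rot: [-0.0, 0.06, 0.998, 0.0]
wrist_force: [0.6, -0.8, -0.0]
opening: -0.001
grasp_force: 0.0
```

>>> servo_tool(
  commands="0 0 0 0 0 0 0; 0 0 0 0 0 0 0",
)

```text
time_s: 2.85
eef_pos: [0.5242, -0.2955, 0.3605]
eef_rot: [-0.001, 0.061, 0.998, 0.001]
wrist_force: [-0.2, 0.4, 0.1]
opening: -0.001
grasp_force: 0.0
```

```bash
python3 - <<'E'
from h import *
o=get_obs();w=camera("wrist");t=camera("top")
cv2.imwrite("pics/wt.png",np.hstack([cv2.resize(w,(400,300)),cv2.resize(t[190:370,230:510],(400,300))]))
O=np.array([.544,-.068]);d=np.array(o['eef_pos'])[:2]-O;print(o['eef_pos'],"xy'",d@[.9927,-.1204],d@[.1204,.9927])
E
```

```text
[ 0.5242 -0.2955  0.3605] xy' 0.007718033113889351 -0.22827292620405468
```

View pics/wt.png

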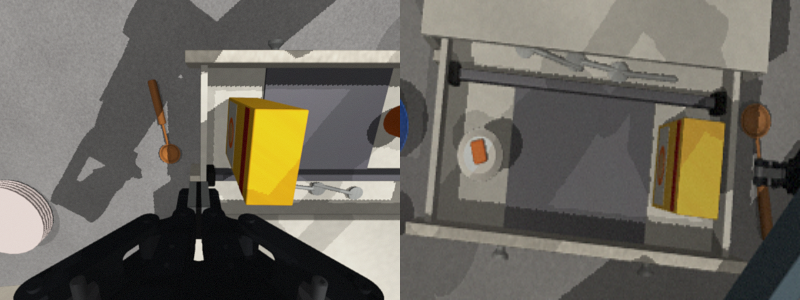

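The left half (wrist view) shows the shut fingers at (200,195), outboard of the carton at (265,150). The right half (top view) confirms they are right of the carton, clear of the drawer wall and above the spoon. I'll go down to z≈0.25 and push along +y'.

>>> servo_tool(
  commands="0 0 0 0 0 40 0; 0 0 0 0 0 40 0; 0 0 0 0 0 25 0; 0 0 0 0 15 0 0; 0 0 0 0 10 0 0",
)

```text
time_s: 3.58
eef_pos: [0.5282, -0.2697, 0.2582]
eef_rot: [0.001, 0.06, 0.998, -0.001]
wrist_force: [1.1, 0.1, 0.7]
opening: 0.003
grasp_force: 0.0
```

>>> servo_tool(
  commands="0 0 0 0 8 0 0; 0 0 0 0 8 0 0; 0 0 0 0 8 0 0; 0 0 0 0 8 0 0; 0 0 0 0 0 0 0",
)

```text
time_s: 4.2
eef_pos: [0.5314, -0.2388, 0.2562]
eef_rot: [-0.0, 0.06, 0.998, 0.0]
wrist_force: [0.2, -0.4, 0.5]
opening: -0.004
grasp_force: 0.0
```

>>> servo_tool(
  commands="0 0 0 0 6 0 0; 0 0 0 0 6 0 0; 0 0 0 0 6 0 0; 0 0 0 0 0 0 0; 0 0 0 0 0 0 0",
)

```text
time_s: 4.82
eef_pos: [0.5335, -0.2214, 0.2562]
eef_rot: [-0.0, 0.06, 0.998, 0.0]
wrist_force: [-0.2, -0.2, 0.3]
opening: -0.001
grasp_force: 0.1
```

```bash
python3 - <<'E'
from h import *
o=get_obs();w=camera("scene");t=camera("top")
cv2.imwrite("pics/wt2.png",np.hstack([cv2.resize(w[90:300,230:510],(400,300)),cv2.resize(t[190:370,230:510],(400,300))]))
O=np.array([.544,-.068]);d=np.array(o['eef_pos'])[:2]-O;print(o['eef_pos'],"xy'",d@[.9927,-.1204],d@[.1204,.9927])
E
```

```text
[ 0.5335 -0.2214  0.2562] xy' 0.008053802582501771 -0.15356078938658366
```

View pics/wt2.png

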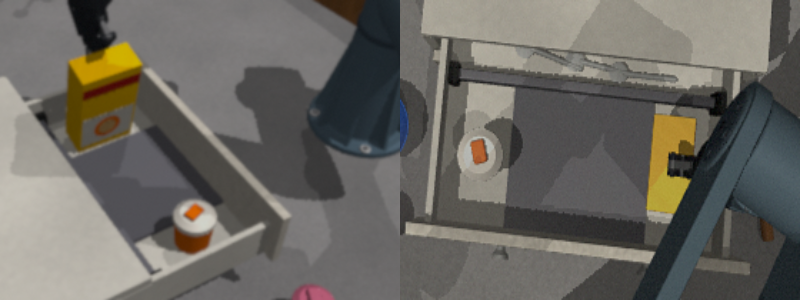

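The carton (scene crop (105,95), top crop (672,165)) has moved with the finger and begun to tilt, and the cup is untouched. I'll keep pushing slowly.

>>> servo_tool(
  commands="0 0 0 0 6 0 0; 0 0 0 0 6 0 0; 0 0 0 0 6 0 0; 0 0 0 0 6 0 0; 0 0 0 0 0 0 0",
)

```text
time_s: 5.55
eef_pos: [0.5365, -0.1971, 0.2563]
eef_rot: [0.0, 0.06, 0.998, 0.0]
wrist_force: [0.9, 0.0, 0.2]
opening: 0.0
grasp_force: 0.0
```

>>> servo_tool(
  commands="0 0 0 0 6 0 0; 0 0 0 0 6 0 0; 0 0 0 0 6 0 0; 0 0 0 0 0 0 0; 0 0 0 0 0 0 0",
)

```text
time_s: 6.18
eef_pos: [0.5386, -0.1798, 0.2563]
eef_rot: [0.0, 0.06, 0.998, -0.0]
wrist_force: [0.3, -0.2, -0.3]
opening: -0.003
grasp_force: 0.0
```

```bash
python3 - <<'E'
from h import *
o=get_obs();w=camera("scene");t=camera("top")
cv2.imwrite("pics/wt3.png",np.hstack([cv2.resize(w[90:300,230:510],(400,300)),cv2.resize(t[190:370,230:510],(400,300))]))
O=np.array([.544,-.068]);d=np.array(o['eef_pos'])[:2]-O;print(o['eef_pos'],"xy'",d@[.9927,-.1204],d@[.1204,.9927])
# yellow blob in scene for tracking without viewing
m=cv2.inRange(cv2.cvtColor(w,cv2.COLOR_BGR2HSV),(18,150,60),(35,255,255));print(cv2.boundingRect(m))
E
```

```text
[ 0.5386 -0.1798  0.2563] xy' 0.008134374733947805 -0.11165137823796788
(284, 165, 76, 77)
```

The yellow blob dropped to rows 165–242, so the carton has probably fallen. I'll raise the tool clear of it, move to the front of the drawer, then look.

>>> servo_tool(
  commands="0 0 0 0 0 -50 0; 0 0 0 20 10 -50 0; 0 0 0 50 20 0 0; 0 0 0 50 20 0 0; 0 0 0 50 20 0 0",
)

```text
time_s: 6.9
eef_pos: [0.3769, -0.0892, 0.3564]
eef_rot: [0.0, 0.061, 0.998, -0.0]
wrist_force: [-0.6, 0.4, 0.3]
opening: -0.004
grasp_force: 0.0
```

>>> servo_tool(
  commands="0 0 0 10 40 0 0; 0 0 0 0 0 0 0; 0 0 0 0 0 0 0",
)

```text
time_s: 7.28
eef_pos: [0.3734, -0.0494, 0.3565]
eef_rot: [0.0, 0.06, 0.998, -0.0]
wrist_force: [-0.1, 0.5, -0.0]
opening: -0.003
grasp_force: 0.0
```

```bash
python3 - <<'E'
from h import *
o=get_obs();w=camera("scene");t=camera("top")
cv2.imwrite("pics/wt4.png",np.hstack([cv2.resize(w[90:300,230:510],(400,300)),cv2.resize(t[190:370,230:510],(400,300))]))
O=np.array([.544,-.068]);d=np.array(o['eef_pos'])[:2]-O;print(o['eef_pos'],"xy'",d@[.9927,-.1204],d@[.1204,.9927])
E
```

```text
[ 0.3734 -0.0494  0.3565] xy' -0.17157500892272542 -0.002023861864330939
```

View pics/wt4.png

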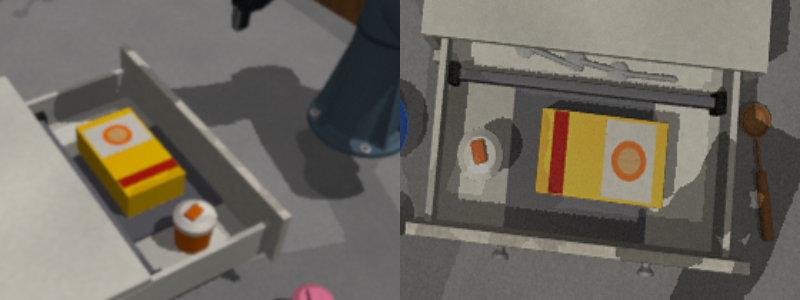

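The carton lies with its printed broad face up (left crop (130,155), right crop (603,158)). The cup is upright at (478,153), and the spoon is unmoved. I'll check height and offset.

```bash
python3 - <<'E'
from h import *
T=[((x-400)/400*280+230,y/300*180+190) for x,y in((548,109),(668,123),(663,208),(537,192))]
S=[(x/400*280+230,y/300*210+90) for x,y in((128,192),(78,148),(132,108),(185,172))]
O=np.array([.544,-.068])
for p,q in zip(T,S):
    X=tri(p,q);r=ray("top",p,.157);d=r[:2]-O;print(X,r,"xy'",d@[.9927,-.1204],d@[.1204,.9927])
E
```

```text
[ 0.6135 -0.0177  0.1639] [ 0.6155 -0.0193  0.157 ] xy' 0.06508251886816067 0.0569650039411594
[ 0.5914 -0.206   0.1042] [ 0.5931 -0.1994  0.157 ] xy' 0.06457976509733453 -0.12454498094888236
[ 0.4814 -0.1847  0.1575] [ 0.4844 -0.1876  0.157 ] xy' -0.04472347678285761 -0.12591446613491936
[0.5079 0.0011 0.16  ] [ 0.5089 -0.      0.157 ] xy' -0.042992650294312644 0.06326406322360809
```

The carton is flat (top corners at about 0.157–0.164; the fourth scene pick was off) and its middle is at y' ≈ −33 mm. I'll lower the tool in front of the panel and shut the drawer.

>>> servo_tool(
  commands="0 0 0 0 0 45 0; 0 0 0 0 0 50 0; 0 0 0 0 0 50 0; 0 0 0 0 0 39 0; 0 0 0 0 0 0 0",
)

```text
time_s: 8.0
eef_pos: [0.371, -0.0485, 0.1696]
eef_rot: [-0.004, 0.061, 0.998, 0.001]
wrist_force: [0.4, -0.8, 0.3]
opening: 0.001
grasp_force: 0.0
```

>>> servo_tool(
  commands="0 0 0 -12 0 0 0; 0 0 0 -12 0 0 0; 0 0 0 -8 0 0 0; 0 0 0 -6 0 0 0; 0 0 0 -6 0 0 0",
)

```text
time_s: 8.62
eef_pos: [0.4173, -0.0542, 0.1724]
eef_rot: [0.0, 0.06, 0.998, -0.0]
wrist_force: [0.6, 0.1, 0.6]
opening: 0.002
grasp_force: 0.0
```

>>> servo_tool(
  commands="0 0 0 -6 0 0 0; 0 0 0 -6 0 0 0; 0 0 0 -8 0 0 0; 0 0 0 -8 0 0 0; 0 0 0 -8 0 0 0",
)

```text
time_s: 9.25
eef_pos: [0.453, -0.0586, 0.1721]
eef_rot: [-0.0, 0.06, 0.998, 0.0]
wrist_force: [-2.3, 0.3, 1.0]
opening: -0.003
grasp_force: 1.4
```

>>> servo_tool(
  commands="0 0 0 -8 0 0 0; 0 0 0 -8 0 0 0; 0 0 0 -8 0 0 0; 0 0 0 -8 0 0 0; 0 0 0 -8 0 0 0",
)

```text
time_s: 9.88
eef_pos: [0.4927, -0.0634, 0.1722]
eef_rot: [-0.0, 0.06, 0.998, -0.0]
wrist_force: [-2.4, 0.1, -0.6]
opening: -0.004
grasp_force: 1.4
```

>>> servo_tool(
  commands="0 0 0 -8 0 0 0; 0 0 0 -8 0 0 0; 0 0 0 -8 0 0 0; 0 0 0 -8 0 0 0; 0 0 0 -8 0 0 0",
)

```text
time_s: 10.5
eef_pos: [0.5324, -0.0683, 0.1722]
eef_rot: [-0.0, 0.06, 0.998, -0.0]
wrist_force: [-4.3, -0.3, -0.8]
opening: 0.005
grasp_force: 1.4
```

>>> servo_tool(
  commands="0 0 0 -8 0 0 0; 0 0 0 -8 0 0 0; 0 0 0 -8 0 0 0; 0 0 0 -7 0 0 0; 0 0 0 -5 0 0 0",
)

```text
time_s: 11.12
eef_pos: [0.5684, -0.0726, 0.1724]
eef_rot: [0.0, 0.06, 0.998, -0.0]
wrist_force: [-2.0, 0.7, -0.8]
opening: -0.001
grasp_force: 1.2
```

```bash
python3 - <<'E'
from h import *
o=get_obs();w=camera("scene");t=camera("top")
cv2.imwrite("pics/wt5.png",np.hstack([cv2.resize(w[90:300,230:510],(400,300)),cv2.resize(t[190:370,230:510],(400,300))]))
O=np.array([.544,-.068]);d=np.array(o['eef_pos'])[:2]-O;print(o['eef_pos'],o['wrist_force'],"xy'",d@[.9927,-.1204],d@[.1204,.9927])
E
```

```text
[ 0.5684 -0.0726  0.1724] [-2.0143  0.7043 -0.7698] xy' 0.024731812024619586 -0.0016475085725655952
```

View pics/wt5.png

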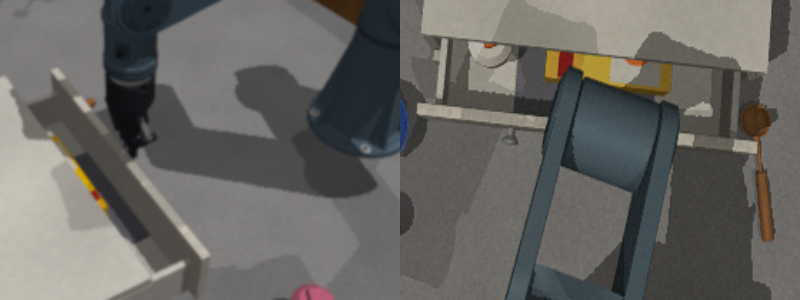

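The drawer is about halfway in. The carton (right crop (608,70)) and cup (490,50) are riding along undisturbed and going under the top panel. I'll continue and slow down near the end.

>>> servo_tool(
  commands="0 0 0 -8 0 0 0; 0 0 0 -8 0 0 0; 0 0 0 -8 0 0 0; 0 0 0 -8 0 0 0; 0 0 0 -8 0 0 0",
)

```text
time_s: 11.85
eef_pos: [0.6081, -0.0774, 0.1723]
eef_rot: [0.0, 0.06, 0.998, -0.0]
wrist_force: [-2.6, 1.1, 2.3]
opening: -0.002
grasp_force: 1.4
```

>>> servo_tool(
  commands="0 0 0 -7 0 0 0; 0 0 0 -6 0 0 0; 0 0 0 -5 0 0 0; 0 0 0 -4 0 0 0; 0 0 0 -3 0 0 0",
)

```text
time_s: 12.48
eef_pos: [0.6324, -0.0805, 0.1722]
eef_rot: [-0.0, 0.06, 0.998, -0.0]
wrist_force: [-2.6, 0.6, 1.1]
opening: 0.004
grasp_force: 1.1
```

>>> servo_tool(
  commands="0 0 0 -3 0 0 0; 0 0 0 -3 0 0 0; 0 0 0 -3 0 0 0",
)

```text
time_s: 12.85
eef_pos: [0.6413, -0.0815, 0.1722]
eef_rot: [-0.0, 0.06, 0.998, -0.0]
wrist_force: [-2.1, -0.2, 0.7]
opening: -0.003
grasp_force: 1.1
```

>>> servo_tool(
  commands="0 0 0 -2 0 0 0; 0 0 0 -2 0 0 0; 0 0 0 -2 0 0 0",
)

```text
time_s: 13.22
eef_pos: [0.6472, -0.0822, 0.1722]
eef_rot: [-0.0, 0.06, 0.998, -0.0]
wrist_force: [-1.7, -0.8, -0.0]
opening: 0.003
grasp_force: 1.1
```

>>> servo_tool(
  commands="0 0 0 -2 0 0 0; 0 0 0 -2 0 0 0; 0 0 0 -2 0 0 0",
)

```text
time_s: 13.6
eef_pos: [0.6515, -0.0828, 0.1722]
eef_rot: [-0.002, 0.06, 0.998, 0.0]
wrist_force: [-15.4, 0.9, 8.1]
opening: 0.002
grasp_force: 7.6
```

>>> servo_tool(
  commands="0 0 0 -2 0 0 0; 0 0 0 -2 0 0 0",
)

```text
time_s: 13.85
eef_pos: [0.6515, -0.0827, 0.1723]
eef_rot: [-0.007, 0.06, 0.998, 0.0]
wrist_force: [-34.3, 2.3, 19.2]
opening: 0.003
grasp_force: 17.0
```

>>> servo_tool(
  commands="0 0 0 -2 0 0 0; 0 0 0 -2 0 0 0",
)

```text
time_s: 14.1
eef_pos: [0.6514, -0.0827, 0.1723]
eef_rot: [-0.012, 0.06, 0.998, 0.001]
wrist_force: [-51.6, 3.4, 29.4]
opening: -0.001
grasp_force: 26.4
```

It's at a hard stop, so I'll back off.

>>> servo_tool(
  commands="0 0 0 10 0 0 0; 0 0 0 15 0 0 0; 0 0 0 30 0 0 0; 0 0 0 40 0 0 0; 0 0 0 50 0 0 0",
)

```text
time_s: 14.72
eef_pos: [0.5172, -0.0663, 0.1727]
eef_rot: [0.001, 0.06, 0.998, -0.0]
wrist_force: [0.3, -0.2, 1.1]
opening: -0.0
grasp_force: 0.0
```

>>> servo_tool(
  commands="0 0 0 40 0 0 0; 0 0 0 40 0 0 0; 0 0 0 20 0 0 0; 0 0 0 0 0 0 0; 0 0 0 0 0 0 0",
)

```text
time_s: 15.35
eef_pos: [0.4192, -0.0547, 0.1729]
eef_rot: [0.001, 0.06, 0.998, -0.0]
wrist_force: [-0.2, -0.7, 0.2]
opening: -0.0
grasp_force: 0.0
```

```bash
python3 - <<'E'
from h import *
w=camera("scene");t=camera("top");print(get_obs()['wrist_force'])
cv2.imwrite("pics/wt6.png",np.hstack([cv2.resize(w[90:390,80:480],(400,300)),cv2.resize(t[160:370,210:490],(400,300))]))
E
```

```text
[ 0.6447 -1.1281 -0.1959]
```

View pics/wt6.png

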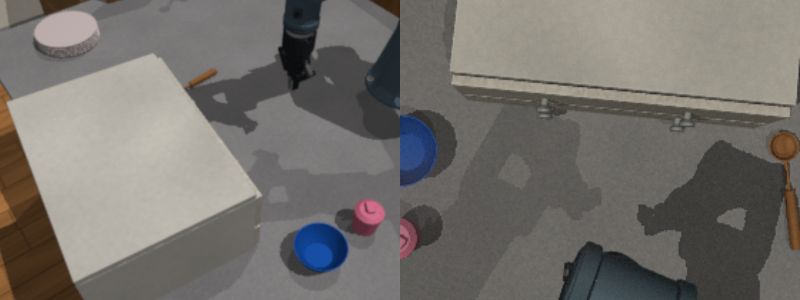

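The panel now sits against the cabinet as a 16 mm overlay: its thin strip at right crop (450–790, 88–120) lies just ahead of the cabinet edge. At the stop the computed outer face was 16 mm ahead of the cabinet's front plane, which matches the panel thickness. The bowl and spoon haven't moved, and the arm is clear.

```bash
python3 -c "
from bench import *
print(hand_in())"
```

```text
the job is handed in; nothing more can be done
None
```

I tipped the carton flat onto the organizer base with its middle about 33 mm off the centre line, pushed the drawer to its hard stop, and handed the job in. The cup was upright when last seen going under the top panel, the bowl and spoon look unmoved, and no verdict came back.

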